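# Stop a process lens down to its working aperture

### The arm

A 6-joint arm with a two-finger parallel gripper is mounted at the origin on a cart in front of the work surface, level with it; the furniture and walls round the work are solid. World frame = base frame: x ahead of the robot, y to its left, z up, the work surface at z = 0. Lengths are in m, angles in rad, forces in N, time in s.
With the tool pointing down it reaches from about 0.35 to 0.775 m from the base axis. Payload 7.3 kg.
Tool frame: the origin (TCP) lies between the finger pads; the fingertips stand 17 mm ahead of it and the grasp point (between the pads) lies 2 mm behind it; z points along the fingers, y is the line along which they close (so a half turn about z gives the same grasp; the last joint's range is limited). The gripper opens to 92 mm and grips with 3 to 60 N. Pads are 19 mm wide; open, the fingers measure 130 mm over their backs; the gripper's body (75 mm by 190 mm) begins 47 mm behind the grasp point.
Start: joints at [-1.457, 0.342, 1.524, -0, 1.275, -0.146], TCP at [0.135, -0.507, 0.244] pointing down, gripper open.
Joint ranges: [-2.53, 2.53], [-0.77, 2.02], [0.04, 2.7], [-1, 4.14], [0.28, 2.66], [-3.11, 3.11]. Speed limits (rad/s): [2.57, 2.57, 3.14, 3.14, 3.14, 3.14].

### API

Orientations are given as [roll, pitch, yaw] about the fixed x, y, z axes, in that order (R = Rz(yaw) Ry(pitch) Rx(roll)).
In Python, from cell import robot, optics gives the robot as it stands.
- The arm moves only by the tool play_rows, never from a script. Its argument "rows" is a list of rows, each a list of 7 numbers: the shift along the tool's x, y, z in cm, then the turn, a rotation vector about the tool's x, y, z in rad, then the opening, from 0 (shut) to 1 (fully open). In form: [[tx, ty, tz, wx, wy, wz, grip], ...]. A call has 1 to 20 rows; each row is the pose to reach, as a shift and turn from the pose commanded when the call began, along the tool's axes at that moment; what a row does not reach only later rows make up. A row lasts 1/10 s, in which the tool goes at most 50 mm and 8.59 degrees, less where a joint would pass 70% of its speed; a pose out of reach is approached as far as the arm can. A call with a gripper value outside its range is refused whole. The fingers move at their own pace and stop on an object; "squeeze" is the grip in N (left out, the last holds). Time passes only in rows, so rows that repeat a pose let the fingers close. It gives the time, the measured TCP pose, the force, the opening and the grip force at its end, in the units of the state.
- robot.observe(): the state, without advancing time (a new reading comes with each control period).
- optics.read_camera(name): name is "side" or "top"; returns (picture, depth): 480x640x3 uint8, red, green, blue; 480x640 float32, m along the optical axis (not along the pixel's ray), 0 where there is no reading.
- optics.camera_model(name): a dict with "fx", "fy", "cx", "cy" (pixels), "origin" and "rotation" of the camera in the world. Camera axes: x right, y up, looking along -z (the intrinsics and any distortion apply to the point x, -y, -z); pixel columns grow to the right and rows downward; lengths in m; the calibration is good to about 2 mm. A picture is of the moment at which its call begins. camera_model takes no time and is no camera call.
- robot.hand_in(): hands the job in; it is judged then, once.
The state is a dict: "time": time; "qpos": joint angles; "qvel": joint speeds; "joint_efforts": joint torques, N m; "tool_pos": TCP position; "tool_rot": TCP orientation; "contact_force": force on the tool from outside, world axes, zero at the start; "torque": the same for the moment, N m; "opening": finger opening in m; "grip_force": force on a finger pad.
Only numpy, scipy, OpenCV 4.12 (cv2) and the standard library are available. Lean on these libraries where they do the work, as an engineer would, in place of code of your own. Each camera call takes 0.05 s, during which the arm holds its last target. There are 200 camera calls.

### The job

The process lens lying face up on the bench has to be stopped down for the next exposure. With your fingertips push its diaphragm lever round to the wide-open end stop first, to take the play out of the iris, then push it back the other way and leave its pointer on the fifth long line of the scale, counted from the wide-open end (four stops down), without running past that line. Push gently, do not shift the lens, and leave the things around it where they stand.

Things in the scene. Friction and masses are not known exactly. Their poses are not given: they have to be found in the camera images.
- lens: Loose heavy (3 kg) process lens, face up on a grey 190 x 190 mm lens board on a low wooden frame. Origin: on the lens axis at the bench top; z up; the scale is on its own -x side, which faces the robot at yaw 0. Heights over the bench: board top 37 mm, scale plate top 53, turning ring (radius 62) 56 to 66, front barrel (radius 58) up to 90 mm, the highest point.
- iris_lever (a joint): Lever angle, rad: 0 = wide open (end stop, pointer on the first long line), growing counterclockwise seen from above as the iris closes, 0.30 per long line: the fifth is 1.20; other end stop 1.55. The lever points in direction 2.392 + this value in the lens's own frame (from its +x). Friction about 0.15 N m (1.5 N at the pin); it stays where it is left.
- lever_pin (a point): Middle of the upright knurled steel pin on the lever, the place to push: 13 mm diameter, 98 mm from the lens axis, 62 to 85 mm above the bench. The flat aluminium arm under it is 12 mm wide, 58 to 62 mm above the bench. Two small steel pins 71 mm from the axis, up to 61 mm high, stop the arm at the ends of its travel.
- pointer_tip (a point): Tip of the lever's pointer, 113.5 mm from the lens axis, 60 mm above the bench.
- mark1 (a point): Middle of the first long line (wide open), 119.5 mm from the lens axis, 53 mm above the bench. The black scale plate is an arc 85 to 138 mm from the axis, with six long white radial lines 0.30 rad apart (full stops), a shorter thin line half way between, and outside each long line a white disc: largest at wide open, smaller towards the closed end.
- mark5 (a point): Middle of the fifth long line, the one to set, counted from the wide-open end (the last but one): 119.5 mm from the lens axis, 53 mm above the bench.
- film_can: Bystander: loose film can, white with a grey lid, 35 mm across, 51 mm high, upright beside the lens; origin under its centre.
- amber_small: Bystander: loose small brown bottle, 32 mm across, 72 mm high, upright beside the lens; origin under its centre.
- lens_cap: Bystander: the lens's black cap, a loose disc 116 mm across and 16 mm high, lying to the left of the lens; origin under its centre.
- tub: Bystander: loose pigment tub with a black lid, 56 mm across, 52 mm high, at the right of the bench; origin under its centre.

How it is judged:
On the way, in this order (a step that is already met when the one before it is completed fails the run):
1. the lever has been pushed to the wide-open end stop (within 0.05 rad) (value of joint iris_lever below 0.05 rad), for 0.1 s.
2. the pointer has been brought to the fifth long line (within 0.06 rad) (value of joint iris_lever between 1.14 and 1.26 rad), for 0.2 s.
At the end, for the whole second after the job is handed in: The lever rests untouched with its pointer within 0.06 rad (a fifth of a stop, 7 mm at the tip) of the fifth long line; the lens lies flat within 20 mm of where it lay, and film can, small bottle, cap and tub stand within 20 mm of their places (all of step 2 and velocity of joint iris_lever between -0.02 and 0.02 rad/s and distance of each of lens, film_can, amber_small, lens_cap, tub from where it was at the start of the episode below 0.02 m and angle between lens's own z axis and vertical below 0.05 rad).
It fails at once if the pointer ran past the fifth long line by more than a third of a stop (0.10 rad) (value of joint iris_lever above 1.3 rad).
It fails at once if the lens was shifted more than 20 mm, lifted or tipped (distance of lens from where it was at the start of the episode above 0.02 m or height (world z) of lens above 0.008 m or angle between lens's own z axis and vertical above 0.05 rad).
It fails at once if the lens or its lever was pressed or squeezed with more than 25 N (contact force between the fingers and lens above 25 N).
It fails at once if a thing beside the lens was moved, lifted or knocked over (distance of any of film_can, amber_small, lens_cap, tub from where it was at the start of the episode above 0.02 m or angle between any of film_can, amber_small's own z axis and vertical above 0.3 rad).
It also fails if it takes over 61 s, if anything falls off the work surface, if the arm or the gripper's body presses on something with over 40 N, if the wrist force passes 120 N, or if a joint passes its speed limit or range.

## Working session

There is one attempt and no reset: what is moved stays moved. The work goes in short steps, Python scripts to look and compute and a tool call to move; the robot and the scene stay as the last step left them, time stands still between calls to the robot, and variables do not carry over. Pictures are saved under pics/ and viewed, at most 10 in all, crops included, and the job is handed in when it is done.

Besides the shell and the picture viewer there is one more tool, called after "Emit:" as name(argument=value, ...) on one line, values as JSON. play_rows: Moves the arm, as the interface text tells. Its arguments: {"type":"object","properties":{"rows":{"type":"array"},"squeeze":{"type":"number"}},"required":["rows"]}

```bash
ls; mkdir -p pics
python3 - <<'E'
from cell import robot, optics
import cv2, numpy as np
for n in("top","side"):
    p,d=optics.read_camera(n); cv2.imwrite(f"pics/{n}0.png",p[:,:,::-1]); np.save(f"pics/{n}0.npy",d)
    print(optics.camera_model(n))
s=robot.observe(); print(s)
E
```

```text
pics
{'fx': 557.6903076836011, 'fy': 557.6903076836011, 'cx': 311.7415839331871, 'cy': 232.37206047796963, 'origin': array([ 0.340173  , -0.06130801,  1.26957286]), 'rotation': array([ 0.18570726,  0.01526839, -1.55902785])}
{'fx': 592.4358735078506, 'fy': 592.4358735078506, 'cx': 315.88185695898176, 'cy': 237.85259065485852, 'origin': array([ 0.13439526, -1.31411925,  0.6770008 ]), 'rotation': array([ 1.13991383,  0.00119491, -0.34201622])}
{'time': 0.1, 'qpos': array([-1.45698171e+00,  3.42646226e-01,  1.52487797e+00, -3.15087668e-05,
        1.27541604e+00, -1.45983056e-01]), 'qvel': array([-0.000443  , -0.00115511, -0.00299137,  0.00243029, -0.00028595,
        0.00090341]), 'joint_efforts': array([ 9.60224606e-04, -4.32003200e+01, -2.44694102e+01,  7.17705977e-02,
        5.26014436e-02, -4.18698096e-05]), 'tool_pos': array([ 0.13484837, -0.50704823,  0.24313318]), 'tool_rot': array([-3.14025502e+00, -1.66214909e-04,  2.59806752e-01]), 'contact_force': array([ 0.56143905, -0.17451045,  0.58429339]), 'torque': array([-0.03534801, -0.00157048, -0.01353928]), 'grip_force': 0.0, 'opening': 0.09190940908705006}
```

View pics/top0.png

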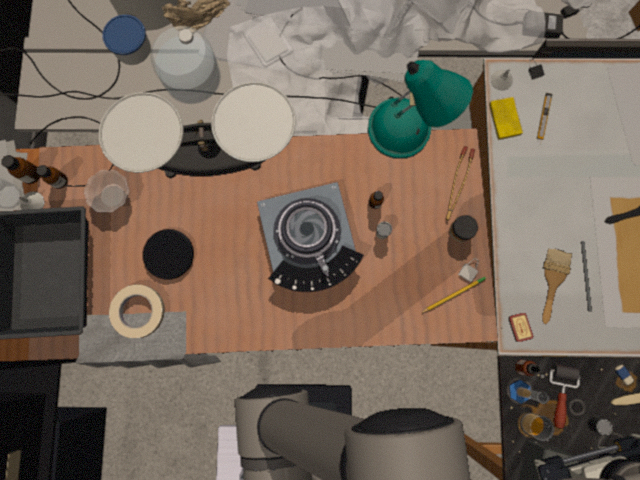

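View pics/side0.png

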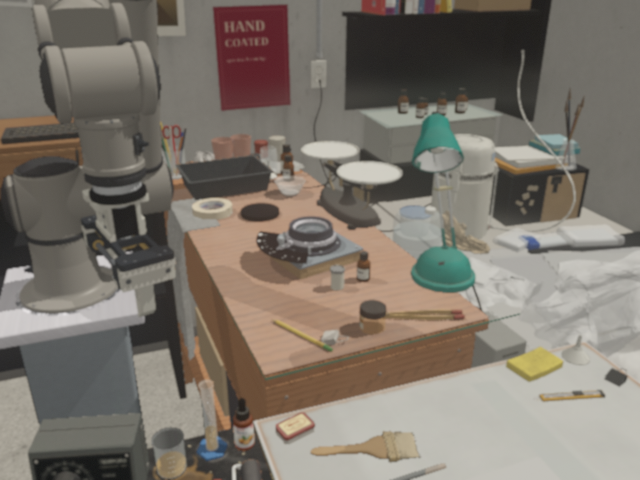

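The top view shows the lens at about (307,229) with its lever pin near (323,265). The scale runs from (277,282) to (360,256), and the film can (385,230) and bottle (376,199) stand on the right. I'll enlarge that area next.

```bash
cat > h.py <<'E'
import numpy as np, cv2
from scipy.spatial.transform import Rotation as R
from cell import robot, optics
def w(uv,z,n="top"):
    m=optics.camera_model(n); r=R.from_euler("xyz",m["rotation"])
    d=r.apply([(uv[0]-m["cx"])/m["fx"],-(uv[1]-m["cy"])/m["fy"],-1]); o=m["origin"]
    return o+d*(z-o[2])/d[2]
def px(p,n="top"):
    m=optics.camera_model(n); r=R.from_euler("xyz",m["rotation"])
    c=r.inv().apply(np.asarray(p)-m["origin"]); return m["cx"]-m["fx"]*c[0]/c[2], m["cy"]+m["fy"]*c[1]/c[2]
def crop(x0,y0,wd,ht,k,name,n="top"):
    p,_=optics.read_camera(n); c=p[y0:y0+ht,x0:x0+wd,::-1]
    cv2.imwrite(name,cv2.resize(c,None,fx=k,fy=k,interpolation=cv2.INTER_CUBIC))
E
python3 - <<'E'
from h import *
crop(250,175,130,98+22,5,"pics/c1.png")
for uv,z in [((307,227),.09),((277,282),.053),((385,226),.051),((376,197),.072),((167,254),.016),((464,227),.052)]: print(uv,w(uv,z).round(4))
E
```

```text
(307, 227) [ 0.5733 -0.0303  0.09  ]
(277, 282) [0.4575 0.0346 0.053 ]
(385, 226) [ 0.5848 -0.2028  0.051 ]
(376, 197) [ 0.6457 -0.1813  0.072 ]
(167, 254) [0.5224 0.29   0.016 ]
(464, 227) [ 0.5838 -0.3774  0.052 ]
```

View pics/c1.png

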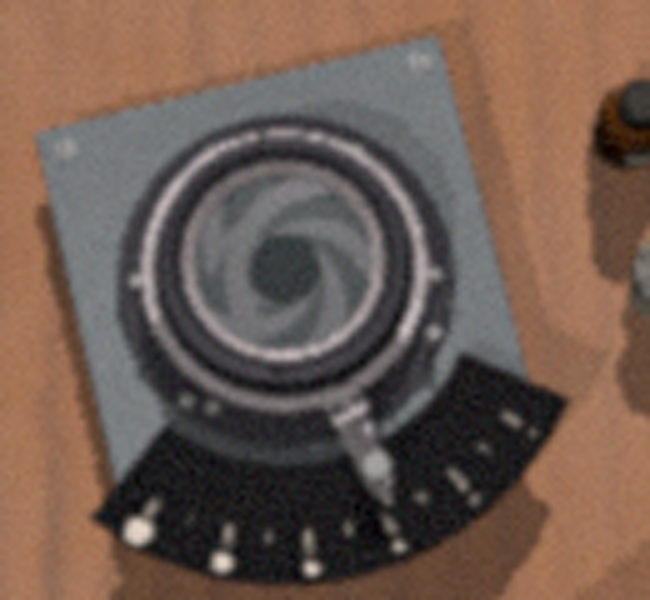

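The crop shows the six long lines at about (152,508), (229,535), (308,541), (391,529), (459,482) and (513,419). The pin is at (376,465) and the pointer tip at (391,503), close to line 4. I'll fit the lens pose to these.

Run:
```python
from h import *
from scipy.optimize import least_squares
f=lambda u,v,z:w((250+(u+.5)/5-.5,175+(v+.5)/5-.5),z)
L=np.array([f(*a,.053) for a in [(152,508),(229,535),(308,541),(391,529),(459,482),(513,419)]])[:,:2]
b=2.392+.3*np.arange(6)
def res(p): 
    a=b+p[2]; return (p[:2]+.1195*np.c_[np.cos(a),np.sin(a)]-L).ravel()
r=least_squares(res,[.57,-.03,0.2]); p=r.x; print(p, (r.fun*1000).round(1))
print("barrel top",f(285,252,.09),"board corners",f(36,133,.037),f(436,38,.037))
c=[f(36,133,.037),f(436,38,.037)]; e=c[1]-c[0]; print("yaw from edge",np.arctan2(e[1],e[0])+np.pi/2, np.linalg.norm(e))
for q in (f(376,465,.085),f(391,503,.06)):
    d=q[:2]-p[:2]; print(q,np.hypot(*d),(np.arctan2(d[1],d[0])-p[2]-2.392)%(2*np.pi))
for t in (0,.9,1.2):
    a=p[2]+2.392+t; print(t,p[:2]+.098*np.array([np.cos(a),np.sin(a)]),"dir",a)
```

```text
[ 0.57493008 -0.0296052   0.24452623] [ 0.1 -0.1 -0.9  0.4 -0.6 -0.8  2.5  0.8  0.1 -0.1 -1.3 -0.2]
barrel top [ 0.57766774 -0.02940237  0.09      ] board corners [0.64261339 0.08616895 0.037     ] [ 0.68873568 -0.09568055  0.037     ]
yaw from edge 0.24839117276293288 0.18760732018913145
[ 0.4862317  -0.06938952  0.085     ] 0.09721211110364021 0.9267012575321729
[ 0.47275913 -0.07620618  0.06      ] 0.1122967267113923 0.932988089372877
0 [0.48916613 0.01781363] dir 2.636526225738644
0.9 [ 0.48447391 -0.06731039] dir 3.536526225738644
1.2 [ 0.49965665 -0.09235797] dir 3.836526225738644
```

Emit:
play_rows(rows=[[4.5, -3.3, 0, 0, 0, 0, 0.4], [9, -6.6, 0, 0, 0, 0, 0.4], [13.5, -10, 0, 0, 0, 0, 0.4], [18, -13.3, 0, 0, 0, 0, 0.4], [22.5, -16.6, 0, 0, 0, 0, 0.4], [27, -20, 0, 0, 0, 0, 0.4], [31.5, -23.3, 0, 0, 0, -0.05, 0.4], [36, -26.6, 1, 0, 0, -0.1, 0.4], [40, -29.5, 2, 0, 0, -0.165, 0.4], [43, -31.7, 3, 0, 0, -0.165, 0.4], [45.2, -33.3, 4, 0, 0, -0.165, 0.4], [45.2, -33.3, 5, 0, 0, -0.165, 0.4], [45.2, -33.3, 6, 0, 0, -0.165, 0.4], [45.2, -33.3, 6, 0, 0, -0.165, 0.4], [45.2, -33.3, 6, 0, 0, -0.165, 0.4], [45.2, -33.3, 6, 0, 0, -0.165, 0.4]])

```text
time: 1.75
tool_pos: [0.4859, -0.0709, 0.1844]
tool_rot: [3.141, -0.001, 0.423]
contact_force: [-0.0, 0.1, 0.6]
opening: 0.0368
grip_force: 0.0
```

```bash
cat >> h.py <<'E'
C=np.array([.576,-.0296]); Y=.245
def rel(th,z,r=.098,s=None):
    """rows entry reaching tool angle th (lever rad), height z, from the current pose s"""
    s=s or robot.observe(); T=R.from_euler("xyz",s["tool_rot"])
    a=Y+2.392+th; g=np.r_[C+r*np.array([np.cos(a),np.sin(a)]),z]
    G=R.from_euler("xyz",[np.pi,0,a-np.pi])
    return np.r_[T.inv().apply(g-s["tool_pos"])*100,(T.inv()*G).as_rotvec()].round(3)
E
python3 - <<'E'
from h import *
s=robot.observe(); print(s["time"],s["tool_pos"],s["tool_rot"],s["opening"]); print(rel(.93,.084))
crop(240,160,150,120,5,"pics/c2.png")
E
```

```text
1.75 [ 0.48593051 -0.07086351  0.18441796] [ 3.14059458e+00 -6.29295565e-04  4.22682688e-01] 0.03681760839074204
[ 1.0100e-01 -5.2000e-02  1.0042e+01  1.0000e-03 -1.0000e-03 -3.0000e-03]
```

View pics/c2.png

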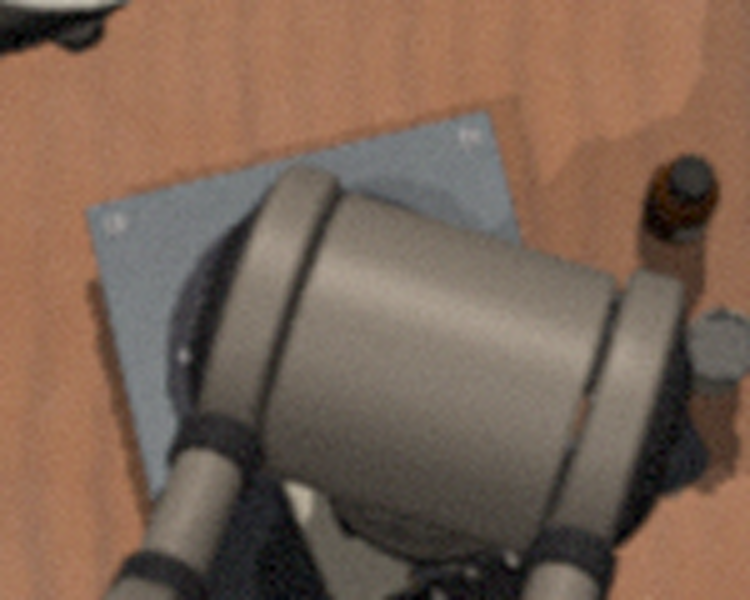

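The wrist now hides the pin from the top camera. The arm is in position and the computed offset is about 1 mm sideways and 10.0 cm down, so I'll descend over the pin.

Emit:
play_rows(rows=[[0.1, -0.05, 2, 0, 0, 0, 0.4], [0.1, -0.05, 4, 0, 0, 0, 0.4], [0.1, -0.05, 6, 0, 0, 0, 0.4], [0.1, -0.05, 7.5, 0, 0, 0, 0.4], [0.1, -0.05, 8.3, 0, 0, 0, 0.4], [0.1, -0.05, 9, 0, 0, 0, 0.4], [0.1, -0.05, 9.6, 0, 0, 0, 0.4], [0.1, -0.05, 10, 0, 0, 0, 0.4], [0.1, -0.05, 10, 0, 0, 0, 0.4], [0.1, -0.05, 10, 0, 0, 0, 0.4]])

```text
time: 2.8
tool_pos: [0.4871, -0.0687, 0.084]
tool_rot: [3.141, -0.0, 0.425]
contact_force: [0.4, 0.5, 0.7]
opening: 0.0363
grip_force: 0.0
```

Run:
```python
from h import *
s=robot.observe(); print(s["time"],s["tool_pos"],s["contact_force"],s["opening"])
for th in np.arange(.88,-.13,-.05): print([*map(float,rel(th,.084,s=s).round(2))])
crop(210,180,200,120,4,"pics/s1.png","side")
```

```text
2.8 [ 0.48710048 -0.06865376  0.08399482] [0.36274983 0.53491869 0.65930705] 0.036332469144116634
[-0.08, -0.38, -0.0, 0.0, -0.0, 0.05]
[-0.04, -0.87, -0.0, 0.0, -0.0, 0.1]
[0.02, -1.35, -0.0, 0.0, -0.0, 0.15]
[0.1, -1.84, -0.0, 0.0, -0.0, 0.2]
[0.21, -2.31, -0.0, 0.0, -0.0, 0.25]
[0.34, -2.78, -0.0, 0.0, -0.0, 0.3]
[0.5, -3.25, -0.0, 0.0, -0.0, 0.35]
[0.68, -3.7, -0.0, 0.0, -0.0, 0.4]
[0.88, -4.15, -0.0, 0.0, -0.0, 0.45]
[1.11, -4.59, -0.0, 0.0, -0.0, 0.5]
[1.35, -5.01, -0.0, 0.0, -0.0, 0.55]
[1.62, -5.42, -0.0, 0.0, -0.0, 0.6]
[1.9, -5.82, -0.0, 0.0, -0.0, 0.65]
[2.21, -6.2, -0.0, 0.0, -0.0, 0.7]
[2.54, -6.57, -0.0, 0.0, -0.0, 0.75]
[2.88, -6.92, -0.0, 0.0, -0.0, 0.8]
[3.24, -7.25, -0.0, 0.0, -0.0, 0.85]
[3.61, -7.57, -0.0, 0.0, -0.0, 0.9]
[4.0, -7.86, -0.0, 0.0, -0.0, 0.95]
[4.41, -8.14, -0.0, 0.0, -0.0, 1.0]
[4.83, -8.39, -0.0, 0.0, -0.0, 1.05]
```

View pics/s1.png

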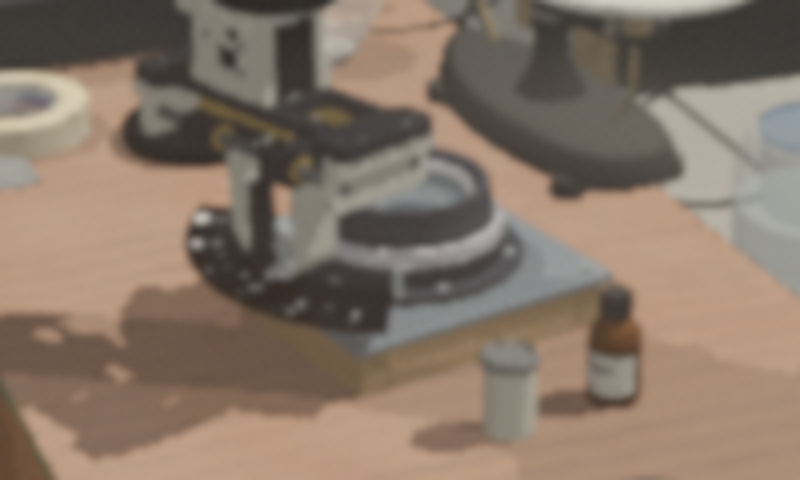

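The side view shows the fingers straddling the pin area above the scale, around crop (270,250), and nothing else touched. I'll sweep toward wide open.

Emit:
play_rows(rows=[[-0.08, -0.38, 0, 0, 0, 0.05, 0.4], [-0.04, -0.87, 0, 0, 0, 0.1, 0.4], [0.02, -1.35, 0, 0, 0, 0.15, 0.4], [0.1, -1.84, 0, 0, 0, 0.2, 0.4], [0.21, -2.31, 0, 0, 0, 0.25, 0.4], [0.34, -2.78, 0, 0, 0, 0.3, 0.4], [0.5, -3.25, 0, 0, 0, 0.35, 0.4], [0.68, -3.7, 0, 0, 0, 0.4, 0.4], [0.88, -4.15, 0, 0, 0, 0.45, 0.4], [1.11, -4.59, 0, 0, 0, 0.5, 0.4], [1.35, -5.01, 0, 0, 0, 0.55, 0.4], [1.62, -5.42, 0, 0, 0, 0.6, 0.4], [1.9, -5.82, 0, 0, 0, 0.65, 0.4], [2.21, -6.2, 0, 0, 0, 0.7, 0.4], [2.54, -6.57, 0, 0, 0, 0.75, 0.4], [2.88, -6.92, 0, 0, 0, 0.8, 0.4], [3.24, -7.25, 0, 0, 0, 0.85, 0.4], [3.24, -7.25, 0, 0, 0, 0.85, 0.4]])

```text
time: 4.65
tool_pos: [0.4867, 0.0111, 0.084]
tool_rot: [-3.141, -0.001, -0.425]
contact_force: [-0.9, 0.6, 0.5]
opening: 0.0364
grip_force: 0.0
```

```bash
cat > st.py <<'E'
from h import *
s=robot.observe(); d=s["tool_pos"][:2]-C
th=(np.arctan2(d[1],d[0])-Y-2.392+np.pi)%(2*np.pi)-np.pi
t=np.array([-d[1],d[0]])/np.hypot(*d)
print(s["time"],s["tool_pos"].round(4),"th",th,"r",np.hypot(*d),"Ftan",t@s["contact_force"][:2],s["contact_force"],"tz",s["torque"],s["opening"],s["grip_force"])
E
python3 st.py
python3 - <<'E'
from h import *
for th in (.06,.04,.02,0,-.02,-.04,-.06,-.08,-.1,-.12,-.14): print(th,[*map(float,rel(th,.084).round(2))])
E
```

```text
4.65 [0.4867 0.0111 0.084 ] th 0.07671207741375197 r 0.0981140243860737 Ftan -0.18804493220523935 [-0.91355252  0.62331069  0.50608568] tz [ 0.09560834 -0.01463709  0.02933934] 0.036378019606823436 0.0
0.06 [0.01, -0.16, 0.0, -0.0, -0.0, 0.02]
0.04 [0.02, -0.36, 0.0, -0.0, -0.0, 0.04]
0.02 [0.03, -0.56, 0.0, -0.0, -0.0, 0.06]
0 [0.04, -0.75, 0.0, -0.0, -0.0, 0.08]
-0.02 [0.06, -0.95, 0.0, -0.0, -0.0, 0.1]
-0.04 [0.08, -1.14, 0.0, -0.0, -0.0, 0.12]
-0.06 [0.11, -1.34, 0.0, -0.0, -0.0, 0.14]
-0.08 [0.14, -1.53, 0.0, -0.0, -0.0, 0.16]
-0.1 [0.17, -1.72, 0.0, -0.0, -0.0, 0.18]
-0.12 [0.21, -1.92, 0.0, -0.0, -0.0, 0.2]
-0.14 [0.25, -2.11, 0.0, -0.0, -0.0, 0.22]
```

Run:
```python
from h import *
crop(235,210,110,70,7,"pics/s2.png","side")
for t in (.1,.2,.93):
    a=Y+2.392+t; print(t,[(round((v-o)*7)) for v,o in zip(px(np.r_[C+.098*np.array([np.cos(a),np.sin(a)]),.075],"side"),(235,210))])
for k in range(4): print(robot.observe()["contact_force"])
```

```text
0.1 [255, 132]
0.2 [253, 143]
0.93 [320, 219]
[ 1.07665944 -0.725684    0.5229988 ]
[ 1.07665944 -0.725684    0.5229988 ]
[ 1.07665944 -0.725684    0.5229988 ]
[ 1.07665944 -0.725684    0.5229988 ]
```

View pics/s2.png

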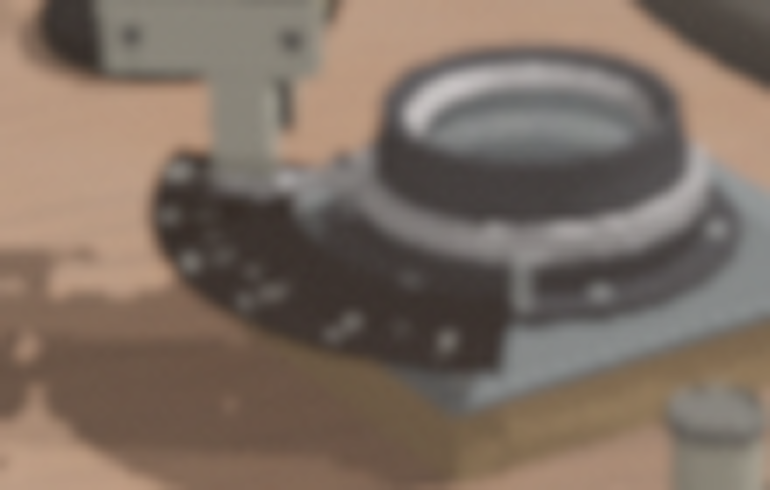

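The lever has gone with the fingers: its old spot at (320,219) is empty and the finger stands at about (245,170). I'll creep on to the stop.

Emit:
play_rows(rows=[[0.01, -0.16, 0, 0, 0, 0.02, 0.4], [0.02, -0.36, 0, 0, 0, 0.04, 0.4], [0.03, -0.56, 0, 0, 0, 0.06, 0.4], [0.04, -0.75, 0, 0, 0, 0.08, 0.4], [0.06, -0.95, 0, 0, 0, 0.1, 0.4], [0.08, -1.14, 0, 0, 0, 0.12, 0.4], [0.11, -1.34, 0, 0, 0, 0.14, 0.4], [0.14, -1.53, 0, 0, 0, 0.16, 0.4], [0.14, -1.53, 0, 0, 0, 0.16, 0.4], [0.14, -1.53, 0, 0, 0, 0.16, 0.4]])

```text
time: 5.7
tool_pos: [0.4942, 0.0243, 0.0836]
tool_rot: [-3.141, -0.0, -0.585]
contact_force: [-0.0, -0.3, -0.2]
opening: 0.0364
grip_force: 0.0
```

```bash
python3 st.py
```

```text
5.7 [0.4942 0.0243 0.0836] th -0.07836799504464143 r 0.09799261207436419 Ftan 0.29067976901918885 [-0.03837346 -0.3228839  -0.17233985] tz [ 0.1082361   0.0060146  -0.02969861] 0.03636348125347116 0.0
```

Emit:
play_rows(rows=[[0, -0.1, 0, 0, 0, 0.01, 0.4], [0.01, -0.2, 0, 0, 0, 0.02, 0.4], [0.01, -0.2, 0, 0, 0, 0.02, 0.4]])

```text
time: 6.0
tool_pos: [0.4952, 0.0258, 0.0836]
tool_rot: [3.141, 0.0, -0.606]
contact_force: [-0.2, -0.2, -0.6]
opening: 0.0364
grip_force: 0.4
```

Emit:
play_rows(rows=[[0, -0.1, 0, 0, 0, 0.01, 0.4], [0.01, -0.2, 0, 0, 0, 0.02, 0.4], [0.01, -0.2, 0, 0, 0, 0.02, 0.4]])

```text
time: 6.3
tool_pos: [0.4964, 0.0275, 0.0836]
tool_rot: [3.141, 0.0, -0.626]
contact_force: [-0.8, -0.3, 0.9]
opening: 0.0367
grip_force: 0.4
```

```bash
python3 st.py
```

```text
6.3 [0.4964 0.0275 0.0836] th -0.11789996730895558 r 0.09794564753831465 Ftan 0.7588600103293982 [-0.8295463  -0.338717    0.89518657] tz [-0.01708517  0.19627744 -0.03248223] 0.03672222032186945 0.43365083634853363
```

Emit:
play_rows(rows=[[0, -0.1, 0, 0, 0, 0.01, 0.4], [0, -0.1, 0, 0, 0, 0.01, 0.4]])

```text
time: 6.5
tool_pos: [0.4969, 0.0282, 0.0836]
tool_rot: [3.141, 0.0, -0.636]
contact_force: [-1.2, -0.8, -0.3]
opening: 0.037
grip_force: 1.0
```

Emit:
play_rows(rows=[[0, -0.1, 0, 0, 0, 0.01, 0.4], [0, -0.1, 0, 0, 0, 0.01, 0.4]])

```text
time: 6.7
tool_pos: [0.4971, 0.0283, 0.0835]
tool_rot: [3.14, 0.0, -0.645]
contact_force: [-3.5, -5.6, 0.9]
opening: 0.0365
grip_force: 3.2
```

```bash
python3 st.py
```

```text
6.7 [0.4971 0.0283 0.0835] th -0.12861046012738386 r 0.0978548118783284 Ftan 6.536703511126061 [-3.45423602 -5.57316279  0.92456877] tz [-0.87378052  0.60406474  0.00117119] 0.036490859088630194 3.238377571105957
```

The end stop is felt: 6.5 N tangential, and the tool no longer advances. This gives the zero for the tool angle, so I'll work out the return sweep.

Run:
```python
from h import *
s=robot.observe()
for th in [-.08,-.02]+list(np.arange(.04,.95,.06))+[.98,1.02]: print(round(th,2),[*map(float,rel(th,.084,s=s).round(2))])
```

```text
-0.08 [0.0, 0.48, -0.04, 0.0, 0.0, -0.06]
-0.02 [0.06, 1.06, -0.04, 0.0, 0.0, -0.12]
0.04 [0.14, 1.64, -0.04, 0.0, 0.0, -0.18]
0.1 [0.27, 2.22, -0.04, 0.0, 0.0, -0.24]
0.16 [0.42, 2.78, -0.04, 0.0, 0.0, -0.3]
0.22 [0.62, 3.34, -0.04, 0.0, 0.0, -0.36]
0.28 [0.84, 3.88, -0.04, 0.0, 0.0, -0.42]
0.34 [1.1, 4.41, -0.04, 0.0, 0.0, -0.48]
0.4 [1.38, 4.93, -0.04, 0.0, 0.0, -0.54]
0.46 [1.7, 5.42, -0.04, 0.0, 0.0, -0.6]
0.52 [2.05, 5.9, -0.04, 0.0, 0.0, -0.66]
0.58 [2.42, 6.35, -0.03, 0.0, 0.0, -0.72]
0.64 [2.82, 6.78, -0.03, 0.0, 0.0, -0.78]
0.7 [3.25, 7.18, -0.03, 0.0, 0.0, -0.84]
0.76 [3.7, 7.56, -0.03, 0.0, 0.0, -0.9]
0.82 [4.17, 7.91, -0.03, 0.0, 0.0, -0.96]
0.88 [4.66, 8.24, -0.03, 0.0, 0.0, -1.02]
0.94 [5.17, 8.53, -0.03, 0.0, 0.0, -1.08]
0.98 [5.52, 8.71, -0.03, 0.0, 0.0, -1.12]
1.02 [5.88, 8.87, -0.03, 0.0, 0.0, -1.16]
```

Emit:
play_rows(rows=[[0, 0.48, -0.04, 0, 0, -0.06, 0.4], [0.06, 1.06, -0.04, 0, 0, -0.12, 0.4], [0.14, 1.64, -0.04, 0, 0, -0.18, 0.4], [0.27, 2.22, -0.04, 0, 0, -0.24, 0.4], [0.42, 2.78, -0.04, 0, 0, -0.3, 0.4], [0.62, 3.34, -0.04, 0, 0, -0.36, 0.4], [0.84, 3.88, -0.04, 0, 0, -0.42, 0.4], [1.1, 4.41, -0.04, 0, 0, -0.48, 0.4], [1.38, 4.93, -0.04, 0, 0, -0.54, 0.4], [1.7, 5.42, -0.04, 0, 0, -0.6, 0.4], [2.05, 5.9, -0.04, 0, 0, -0.66, 0.4], [2.42, 6.35, -0.03, 0, 0, -0.72, 0.4], [2.82, 6.78, -0.03, 0, 0, -0.78, 0.4], [3.25, 7.18, -0.03, 0, 0, -0.84, 0.4], [3.7, 7.56, -0.03, 0, 0, -0.9, 0.4], [4.17, 7.91, -0.03, 0, 0, -0.96, 0.4], [4.66, 8.24, -0.03, 0, 0, -1.02, 0.4], [5.17, 8.53, -0.03, 0, 0, -1.08, 0.4], [5.52, 8.71, -0.03, 0, 0, -1.12, 0.4], [5.52, 8.71, -0.03, 0, 0, -1.12, 0.4]])

```text
time: 8.7
tool_pos: [0.49, -0.074, 0.0841]
tool_rot: [3.141, -0.001, 0.474]
contact_force: [0.1, 1.0, 0.7]
opening: 0.0368
grip_force: 0.0
```

```bash
python3 st.py
python3 - <<'E'
from h import *
for th in (1.01,1.04,1.07,1.10,1.13,1.16,1.18,1.2,1.22,1.24,1.26): print(th,[*map(float,rel(th,.084).round(2))])
E
```

```text
8.7 [ 0.49   -0.074   0.0841] th 0.9810520522339656 r 0.09680603213941182 Ftan -0.881150877784269 [0.07019671 1.02781971 0.69838781] tz [-0.01259719 -0.07023845  0.00254577] 0.036766269766121816 0.0
1.01 [-0.12, 0.28, 0.01, 0.0, -0.0, -0.03]
1.04 [-0.1, 0.58, 0.01, 0.0, -0.0, -0.06]
1.07 [-0.08, 0.87, 0.01, 0.0, -0.0, -0.09]
1.1 [-0.05, 1.16, 0.01, 0.0, -0.0, -0.12]
1.13 [-0.01, 1.45, 0.01, 0.0, -0.0, -0.15]
1.16 [0.04, 1.74, 0.01, 0.0, -0.0, -0.18]
1.18 [0.08, 1.94, 0.01, 0.0, -0.0, -0.2]
1.2 [0.12, 2.13, 0.01, 0.0, -0.0, -0.22]
1.22 [0.16, 2.32, 0.01, 0.0, -0.0, -0.24]
1.24 [0.21, 2.51, 0.01, 0.0, -0.0, -0.26]
1.26 [0.26, 2.7, 0.02, 0.0, -0.0, -0.28]
```

Emit:
play_rows(rows=[[-0.12, 0.28, 0, 0, 0, -0.03, 0.4], [-0.1, 0.58, 0, 0, 0, -0.06, 0.4], [-0.08, 0.87, 0, 0, 0, -0.09, 0.4], [-0.05, 1.16, 0, 0, 0, -0.12, 0.4], [-0.01, 1.45, 0, 0, 0, -0.15, 0.4], [0.04, 1.74, 0, 0, 0, -0.18, 0.4], [0.08, 1.94, 0, 0, 0, -0.2, 0.4], [0.12, 2.13, 0, 0, 0, -0.22, 0.4], [0.16, 2.32, 0, 0, 0, -0.24, 0.4], [0.21, 2.51, 0, 0, 0, -0.26, 0.4], [0.21, 2.51, 0, 0, 0, -0.26, 0.4], [0.21, 2.51, 0, 0, 0, -0.26, 0.4]])

```text
time: 9.9
tool_pos: [0.503, -0.0953, 0.084]
tool_rot: [3.141, -0.0, 0.735]
contact_force: [1.1, -0.1, -0.4]
opening: 0.0367
grip_force: 0.0
```

```bash
python3 st.py
python3 - <<'E'
from h import *
crop(235,210,110,70,7,"pics/s3.png","side")
for th in (1.26,1.28,1.29,1.3,1.31): print(th,[*map(float,rel(th,.084).round(2))])
for t in (1.05,1.15,1.2):
    a=Y+2.392+t; print(t,[(round((v-o)*7)) for v,o in zip(px(np.r_[C+.1135*np.array([np.cos(a),np.sin(a)]),.06],"side"),(235,210))])
E
```

```text
9.9 [ 0.503  -0.0953  0.084 ] th 1.2375452473277466 r 0.0982701797988283 Ftan 0.8071747330556592 [ 1.12697961 -0.0715148  -0.41249931] tz [-0.02106731 -0.03135558  0.03168965] 0.03666173880676569 0.0
1.26 [0.03, 0.23, 0.0, 0.0, -0.0, -0.02]
1.28 [0.04, 0.42, 0.0, 0.0, 0.0, -0.04]
1.29 [0.04, 0.52, 0.0, 0.0, 0.0, -0.05]
1.3 [0.05, 0.62, 0.0, 0.0, 0.0, -0.06]
1.31 [0.05, 0.72, 0.0, 0.0, 0.0, -0.07]
1.05 [314, 284]
1.15 [340, 292]
1.2 [354, 296]
```

View pics/s3.png

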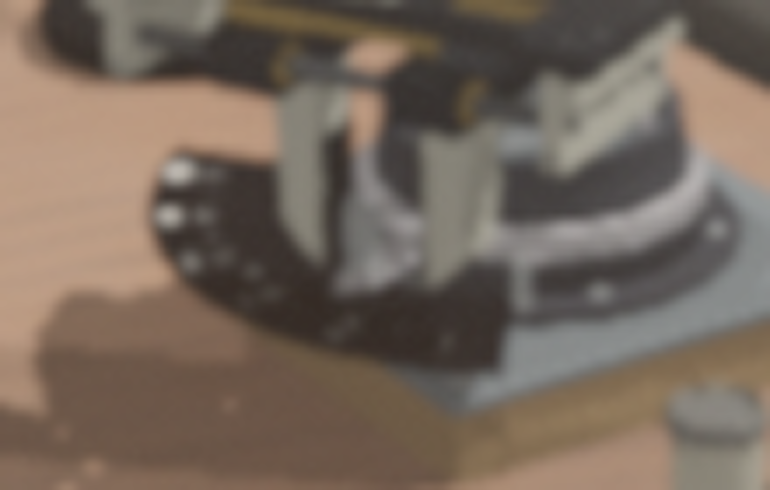

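The side view shows the pin against the left finger and the pointer tip at about (340,293), which is near 1.14 rad. I'll push 0.055 rad more, then back the finger off and lift.

Emit:
play_rows(rows=[[0.03, 0.2, 0, 0, 0, -0.02, 0.4], [0.04, 0.42, 0, 0, 0, -0.04, 0.4], [0.05, 0.57, 0, 0, 0, -0.055, 0.4], [0.05, 0.57, 0, 0, 0, -0.055, 0.4], [0.05, 0.57, 0, 0, 0, -0.055, 0.4], [0.05, 0.57, 0, 0, 0, -0.055, 0.4]])

```text
time: 10.55
tool_pos: [0.5071, -0.0991, 0.084]
tool_rot: [3.141, -0.0, 0.79]
contact_force: [0.5, 0.5, -0.1]
opening: 0.0369
grip_force: 0.2
```

```bash
python3 st.py
```

```text
10.55 [ 0.5071 -0.0991  0.084 ] th 1.294732037489183 r 0.0978570772329073 Ftan -0.014671793692807845 [ 0.47948464  0.50490115 -0.08971221] tz [ 0.00494921  0.03352172 -0.00088449] 0.03693911672533379 0.17385197337716818
```

Emit:
play_rows(rows=[[0, -0.4, 0, 0, 0, 0, 0.4], [0, -0.8, 0, 0, 0, 0, 0.4], [0, -1, -1, 0, 0, 0, 0.4], [0, -1, -3, 0, 0, 0, 0.4], [0, -1, -6, 0, 0, 0, 0.4], [0, -1, -10, 0, 0, 0, 0.4], [0, -1, -13, 0, 0, 0, 0.4], [-5, 0, -13, 0, 0, 0, 0.4], [-10, 1, -13, 0, 0, 0, 0.4], [-15, 2, -13, 0, 0, 0, 0.4], [-20, 3, -13, 0, 0, 0, 0.4], [-25, 4, -13, 0, 0, 0, 0.4], [-30, 5, -13, 0, 0, 0, 0.4], [-35, 6, -13, 0, 0, 0, 0.4], [-40, 6, -13, 0, 0, 0, 0.4], [-45, 6, -13, 0, 0, 0, 0.4], [-50, 6, -13, 0, 0, 0, 0.4], [-50, 6, -13, 0, 0, 0, 0.4], [-50, 6, -13, 0, 0, 0, 0.4], [-50, 6, -13, 0, 0, 0, 0.4]])

```text
time: 12.55
tool_pos: [0.1983, -0.4955, 0.2143]
tool_rot: [-3.142, -0.001, 0.79]
contact_force: [0.6, -0.5, -0.5]
opening: 0.0365
grip_force: 0.0
```

Run:
```python
from h import *
crop(250,175,130,120,5,"pics/c3.png")
```

```text
(no output)
```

View pics/c3.png

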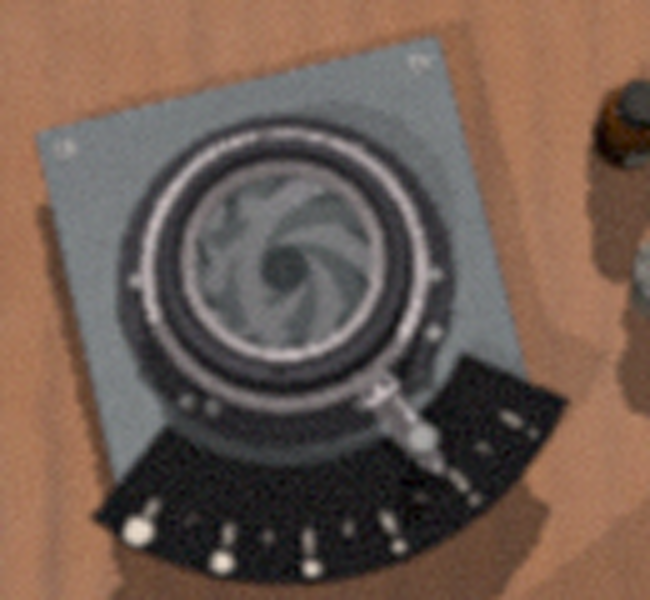

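The pointer tip at (441,472) lines up with line 5 at (459,482), with the pin at (425,438). The lens and the neighbouring things have not moved. I'll compute the angle before handing in.

Run:
```python
from h import *
f=lambda u,v,z:w((250+(u+.5)/5-.5,175+(v+.5)/5-.5),z)
for q in (f(425,438,.085),f(441,472,.06),f(459,484,.053)):
    d=q[:2]-C; print(np.hypot(*d),(np.arctan2(d[1],d[0])-Y-2.392)%(2*np.pi))
```

```text
0.0987678204966951 1.1658663040620674
0.11256046189073088 1.1565682125054
0.12100018698490402 1.1879722897231115
```

```bash
python3 -c "
from cell import robot; print(robot.hand_in())"
```

```text
the job is handed in; nothing more can be done
None
```

The lever was pushed to the wide-open stop, then back to the fifth long line, and the job is handed in; the pointer reads about 1.17 rad from the camera and finger contact (target 1.20, tolerance 0.06), and the lens and the things in the last close-up look unmoved (cap and tub not re-checked).

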